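# Restock the sloping carton holder under its sprung arm

## Task

Pick up the long flat carton, as long as the two already in the sloping counter holder, and tuck it under the holder's sprung arm, on top of the pile, square on the pile and pushed up the slope until its end meets the back stop, so that the arm holds it down. Let go of it there, and leave the other cartons, fittings and tools where they are.

Things in the scene. Friction and masses are not known exactly. Their poses are not given: they have to be found in the camera images.
- carton_mid (a point): centre of the loose flat cardboard carton to be stowed: 170 mm long (its x axis) x 58 mm wide (y) x 18 mm thick (z), about 0.2 kg, rigid, the two ends alike; it lies flat on the work surface, its centre 9 mm up
- bed: sloping grey bed of the counter holder, fixed. Origin: on its upper face, at the middle, 5 mm from its lower end, 60 mm above the work surface. Its x axis runs up the slope (25 degrees to the level, rising away from the robot), y across, z square to the bed. 103 mm wide, x = -5 to 255 mm. The back stop is two upright tabs, 64 mm high, at y = -37 to -19 and 19 to 37 mm, faces at bed x = 185 mm
- pile (a point): centre of the top face of the pile on the bed: bed x = 100 mm, y = 0, z = 36 mm. The pile is two flat cartons as long as the loose one but narrower (each 170 x 42 x 18 mm), fixed, at bed x 15 to 185 mm, so against the back stop. Nothing stands beside the pile
- seat (a point): where the centre of the loose carton comes to lie when it is stowed: bed x = 100 mm, y = 0, z = 45 mm
- presser (a joint): angle of the sprung steel arm over the pile, rad: 0 with its foot on the present pile, growing as it lifts, about 0.19 when it rests on one more carton, stop at 0.9. Hinged at bed x = 240 mm, z = 62 mm, it reaches down the slope over the pile's middle line, 30 to 36 mm wide, between the stop's tabs, to its foot at bed x = 145 mm, which presses with about 1.5 N
- lip (a point): upper, free end of the arm's lip, 36 mm wide, 3 mm thick. From the foot the lip turns up at 22 degrees towards the lower end; with the arm down its end is at bed x = 83 mm, z = 63 mm (27 mm over the pile). A carton pushed up the slope along the pile's top rides under this lip and lifts the arm, which takes about 3 to 8 N; pressing the carton down on the pile meanwhile adds friction
- short_carton_mid (a point): centre (9 mm up) of a shorter flat cardboard carton, 100 x 58 x 18 mm; a bystander
- bar_carton_mid (a point): centre (18 mm up) of a square-section cardboard carton, 170 x 36 x 36 mm; a bystander
- coupling_mid (a point): centre (22 mm up) of a white plastic pipe coupling standing upright, 60 mm diameter, 45 mm high; a bystander
- big_coupling_mid (a point): centre (30 mm up) of a larger white plastic pipe coupling standing upright, 80 mm diameter, 60 mm high; a bystander
- elbow_mid (a point): corner (14 mm up) of a copper pipe elbow lying flat, legs 50 mm long along its +x and +y, 28 to 32 mm thick; a bystander
- jar_mid (a point): centre (30 mm up) of a closed jar, 64 mm diameter, 60 mm high; a bystander
- wrench_mid (a point): middle of the underside of a steel wrench lying flat; a bystander

How it is judged (in metres and radians):
At the end, for the whole second after the job is handed in: The carton lies still and flat on the pile under the arm, which rests on it (arm raised by one carton, 0.12 to 0.27 rad): its end within 12 mm of the back stop, its middle within 12 mm of the pile's middle line, its length within 0.15 rad of the bed's, and flat within 0.1 rad (x of carton_mid in the frame of bed between 0.088 and 0.104 m and y of carton_mid in the frame of bed between -0.012 and 0.012 m and z of carton_mid in the frame of bed between 0.039 and 0.051 m and angle between the x axis of carton_mid and the x axis of bed, either way round below 0.15 rad and angle between the z axis of carton_mid and the z axis of bed, either way round below 0.1 rad and value of joint presser between 0.12 and 0.27 rad and linear speed of carton below 0.01 m/s); the robot touches nothing.
It fails at once if another carton, a fitting, the jar or the wrench is moved by more than 30 mm (distance of any of short_carton_mid, bar_carton_mid, coupling_mid, big_coupling_mid, elbow_mid, jar_mid, wrench_mid from where it was at the start of the episode above 0.03 m).
It also fails if it takes over 48 s, if anything falls off the work surface, if the arm or the gripper's body presses on something with over 40 N, if the wrist force passes 120 N, or if a joint passes its speed limit or range.

## Robot

A 6-joint arm with a two-finger parallel gripper is mounted at the origin on the work surface. World frame = base frame: x ahead of the robot, y to its left, z up, the work surface at z = 0. Lengths are in m, angles in degrees, forces in N, time in s.
With the tool pointing down it reaches from about 0.35 to 0.775 m from the base axis. Payload 5.5 kg.
Tool frame: the origin (TCP) lies midway between the tips of the shut fingers; the grasp point (between the pads) lies 19 mm behind it; z points along the fingers, y is the direction in which the jaws open and shut (so a half turn about z gives the same grasp; the last joint's range is limited). The gripper opens to 85 mm and grips with 20 to 120 N. Pads are 22 mm wide; open, the fingers measure 114 mm over their backs; the gripper's body (76 mm by 85 mm) begins 54 mm behind the grasp point. The pads swing forward as they close: fully open they stand 13 mm farther back than shut.
Start: joints at [-71.138, 17.945, 2.641, 74.691, 0, 82.002], TCP at [0.26, -0.513, 0.231] pointing down, gripper open.
Joint ranges: [-158.12, 158.12], [-49.38, 96.58], [-58.88, 72.47], [-126.05, 133.96], [-84.25, 85.87], [-180, 180]. Speed limits (degrees/s): [147.25, 147.25, 180, 180, 180, 180].

## Interface

Orientations are given as [roll, pitch, yaw] about the fixed x, y, z axes, in that order (R = Rz(yaw) Ry(pitch) Rx(roll)).
In Python, from plant import read_state, read_camera, get_calibration, ticket gives the robot as it stands.
- The arm moves only by the shell command python3 -m pendant 'ROWS' [FORCE]. ROWS is a JSON object of lists of equal length, an entry for each row: "linear": the shift along the tool's x, y, z in mm, a list of three; "rotation": the turn, a rotation vector about the tool's x, y, z in degrees, a list of three; "claw": the finger opening in mm, from 0 to 85.4. In form: {"linear": [[x, y, z], ...], "rotation": [[rx, ry, rz], ...], "claw": [claw, ...]}. A call has 1 to 5 rows; each row shifts and turns the commanded pose from where the row before left it, along the tool's axes as they then stand; what a row does not reach is not made up. A row lasts 1/12 s, in which the tool goes at most 41.7 mm and 7.16 degrees, less where a joint would pass 70% of its speed; a pose out of reach is approached as far as the arm can. A call is refused whole if a number of a shift passes 41.7 or a number of a turn 7.16, either way. A call with a gripper value outside its range is refused whole. The fingers move at their own pace and stop on an object; FORCE is the grip in N (left out, the last holds). Time passes only in rows, so rows that do not move let the fingers close. It gives the time, the measured TCP pose, the force and the opening at its end, in the units of the state.
- read_state(): the state, without advancing time (a new reading comes with each control period).
- read_camera(name): name is "scene" or "top" or "wrist"; returns the picture (384x512x3 uint8, blue, green, red); there is no depth.
- get_calibration(name): a dict with "camera_matrix" (3x3 intrinsics, pixels), "distortion" ([k1, k2, p1, p2, k3] as OpenCV has them; the pictures are not rectified), "R" (3x3) and "t" (3): a world point X has camera coordinates R X + t; the wrist camera has in their place "T_tool_cam" (4x4, takes a point from camera to tool coordinates, whose origin is the TCP and whose axes are the flange's). Camera axes: x right, y down, z forward; pixel columns grow to the right and rows downward; lengths in m; the calibration is good to about 2 mm. A picture is of the moment at which its call begins: read the wrist's pose just before it. get_calibration takes no time and is no camera call.
- ticket.sign_off(): hands the job in, once; it reports no verdict.
The state is a dict: "time_s": time; "qpos": joint angles; "qd": joint speeds; "joint_torque": joint torques, N m; "tcp_pos": TCP position; "ee_rot": TCP orientation; "contact_force": force on the tool from outside, world axes, zero at the start; "wrist_torque": the same for the moment, N m; "width": finger opening in m.
Only numpy, scipy, OpenCV 4.12 (cv2) and the standard library are available. Lean on these libraries where they do the work, as an engineer would, in place of code of your own. Each camera call takes 0.05 s, during which the arm holds its last target.

## Working session

There is one attempt and no reset: what is moved stays moved. The work goes in short steps, Python scripts to look and compute and a shell command to move; the robot and the scene stay as the last step left them, time stands still between calls to the robot, and variables do not carry over. Pictures are saved under pics/ and viewed, and the job is handed in when it is done.

```bash
mkdir -p pics; ls; python3 - <<'E'
from plant import *
import cv2
s=read_state();print(s)
for n in ("scene","top"):
    cv2.imwrite(f"pics/{n}0.png",read_camera(n))
for n in ("scene","top","wrist"): print(n,get_calibration(n))
E
```

```text
pics
{'time_s': 0.0, 'qpos': array([-7.11420385e+01,  1.79912767e+01,  2.57536911e+00,  7.46911126e+01,
       -1.12586820e-03,  8.20001859e+01]), 'qd': array([ 0.08632469, -0.04229448,  0.0011112 ,  0.04435394, -0.1096163 ,
       -0.05452904]), 'joint_torque': array([ 2.72469129e-03, -4.80625284e+01,  2.98533046e+01,  1.91305135e-02,
        1.34028886e-05,  2.93841197e-06]), 'tcp_pos': array([ 0.25957347, -0.51248239,  0.23039273]), 'ee_rot': array([-1.79893865e+02, -1.37790637e-02,  2.68577639e+01]), 'contact_force': array([ 0.12300516, -0.25417808,  0.1923676 ]), 'wrist_torque': array([-0.0119101 , -0.01922157,  0.03229627]), 'width': 0.08513591500793673}
scene {'camera_matrix': array([[447.76703369,   0.        , 251.95201173],
       [  0.        , 447.76703369, 181.8816611 ],
       [  0.        ,   0.        ,   1.        ]]), 'distortion': array([-0.03823591,  0.        ,  0.        ,  0.        ,  0.        ]), 'R': array([[ 0.43125962,  0.90206334,  0.01722978],
       [ 0.54136336, -0.2434442 , -0.80477365],
       [-0.72176233,  0.35639395, -0.59333169]]), 't': array([-
[... 416 characters left out ...]
4699, -0.00440393, -0.99492256]]), 't': array([-0.02800435,  0.5783788 ,  1.20661011])}
wrist {'camera_matrix': array([[303.32203406,   0.        , 251.86169338],
       [  0.        , 303.32203406, 194.14768868],
       [  0.        ,   0.        ,   1.        ]]), 'distortion': array([0.0002976, 0.       , 0.       , 0.       , 0.       ]), 'T_tool_cam': array([[ 3.96315538e-04, -9.63585246e-01, -2.67401040e-01,
         6.79549775e-02],
       [ 9.99999616e-01,  5.90911889e-04, -6.47262227e-04,
         1.47928003e-04],
       [ 7.81702786e-04, -2.67400680e-01,  9.63585110e-01,
        -1.42788466e-01],
       [ 0.00000000e+00,  0.00000000e+00,  0.00000000e+00,
         1.00000000e+00]])}
```

View pics/scene0.png

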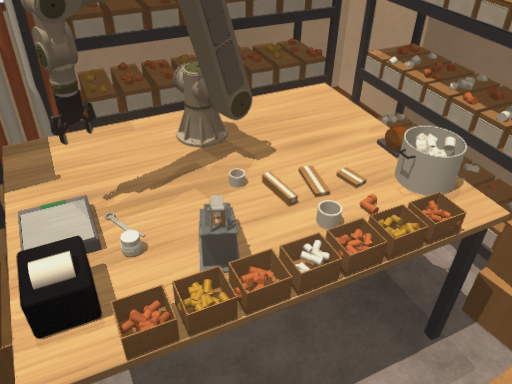

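View pics/top0.png

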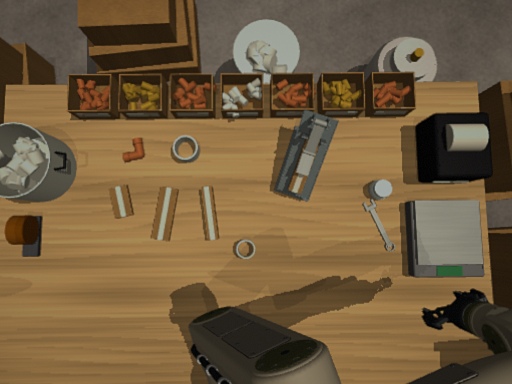

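The top view shows the short carton at about (121,201), two long cartons at (165,213) and (209,212), and the holder at (306,157), rotated. I'll zoom in for detail.

```bash
python3 - <<'E'
import cv2
t=cv2.imread("pics/top0.png");s=cv2.imread("pics/scene0.png")
cv2.imwrite("pics/z1.png",cv2.resize(t[170:260,95:245],None,fx=5,fy=5,interpolation=cv2.INTER_CUBIC))
cv2.imwrite("pics/z2.png",cv2.resize(t[100:210,260:350],None,fx=5.4,fy=5.4,interpolation=cv2.INTER_CUBIC))
cv2.imwrite("pics/z3.png",cv2.resize(s[160:280,180:380],None,fx=4,fy=4,interpolation=cv2.INTER_CUBIC))
E
```

```text
(no output)
```

View pics/z1.png

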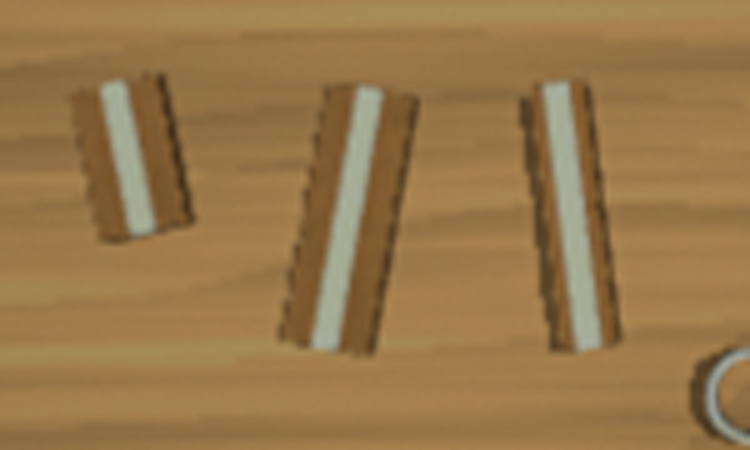

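View pics/z2.png

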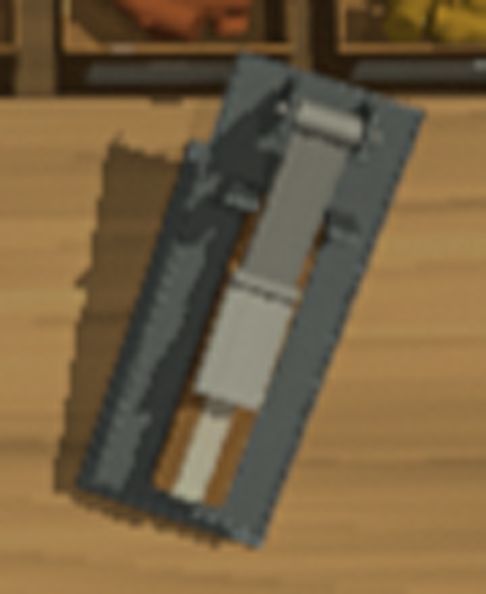

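View pics/z3.png

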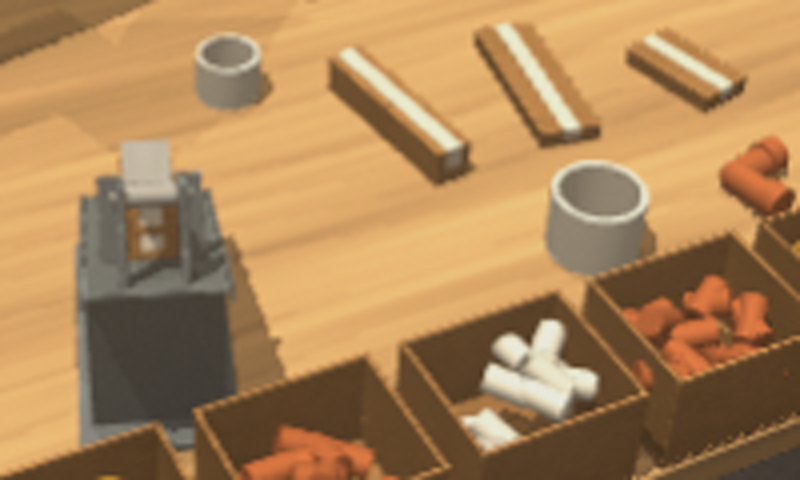

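```bash
cat > h.py <<'E'
import numpy as np, cv2
from scipy.optimize import least_squares
from scipy.spatial.transform import Rotation as Ro
from plant import *
def proj(n,X,state=None,T=None):
    c=get_calibration(n)
    if n=="wrist":
        Tt=np.eye(4);Tt[:3,:3]=Ro.from_euler('xyz',state['ee_rot'],degrees=True).as_matrix();Tt[:3,3]=state['tcp_pos']
        Tc=np.linalg.inv(Tt@c['T_tool_cam']);R,t=Tc[:3,:3],Tc[:3,3]
    else: R,t=c['R'],c['t']
    p,_=cv2.projectPoints(np.asarray(X,float).reshape(-1,3),cv2.Rodrigues(R)[0],np.array(t,float),c['camera_matrix'],c['distortion'])
    return p[:,0]
def bedR(yaw): return Ro.from_euler('zy',[yaw,-25],degrees=True).as_matrix()
def bedpt(p,P): # p=(x,y,yaw) origin at z=.06
    return np.array([p[0],p[1],.06])+np.asarray(P)@bedR(p[2]).T
def cart(p,P): return np.array([p[0],p[1],.009])+np.asarray(P)@Ro.from_euler('z',p[2],degrees=True).as_matrix().T
E
python3 - <<'E'
from h import *
uv=np.array([(327,83),(418,97),(374,356),(280,341)])/5+[95,170]
# top-left: far x, +y
P=np.array([(.085,.029,.009),(.085,-.029,.009),(-.085,-.029,.009),(-.085,.029,.009)])
r=least_squares(lambda p:(proj("top",cart(p,P))-uv).ravel(),[.55,.2,-10],x_scale=[.1,.1,10]);print(r.x,r.fun.round(2))
uv=np.array([(262,547),(425,110),(240,55),(155,487),(218,508)])/5.4+[260,100]
P=np.array([(-.005,-.0515,0),(.255,-.0515,0),(.255,.0515,0),(.015,.021,.036),(.015,-.021,.036)])
b=least_squares(lambda p:(proj("top",bedpt(p,P))-uv).ravel(),[.6,-.15,-20],x_scale=[.1,.1,10]);print(b.x,b.fun.round(2))
def draw(img,n,p,L,f,st=None,col=(0,0,255)):
    q=proj(n,f(p,np.array(L)),st);cv2.polylines(img,[np.round(q*8).astype(int)],True,col,1,cv2.LINE_AA,3)
for n in("top","scene"):
    im=cv2.imread(f"pics/{n}0.png")
    big=im
    for L in ([(-.005,-.0515,0),(.255,-.0515,0),(.255,.0515,0),(-.005,.0515,0)],[(.015,.021,.036),(.015,-.021,.036),(.185,-.021,.036),(.185,.021,.036)],[(.083,.018,.063),(.083,-.018,.063),(.145,-.018,.036),(.145,.018,.036)]):
        draw(im,n,b.x,L,bedpt)
    draw(im,n,r.x,[(.085,.029,.009),(.085,-.029,.009),(-.085,-.029,.009),(-.085,.029,.009)],cart)
    cr=im[90:265,95:345] if n=="top" else im[150:280,180:380]
    cv2.imwrite(f"pics/ov_{n}.png",cv2.resize(cr,None,fx=3.2 if n=="top" else 4,fy=3.2 if n=="top" else 4,interpolation=cv2.INTER_CUBIC))
E
```

```text
[ 0.50518493  0.25250172 -9.23278087] [ 0.35 -0.1  -0.28 -0.22 -0.52  0.02  0.45  0.29]
[  0.5634077   -0.156755   -18.10464282] [-1.33 -1.91 -0.84  0.39  0.66 -0.11  0.08  0.78  1.38  0.8 ]
```

View pics/ov_top.png

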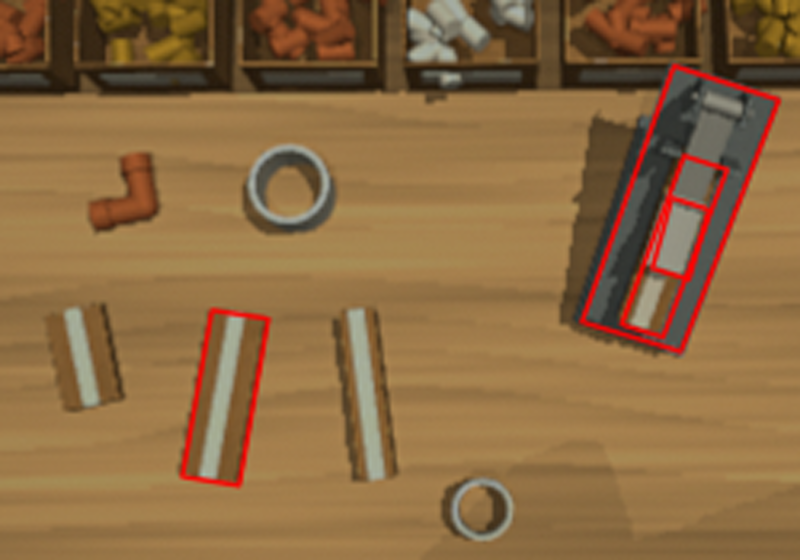

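View pics/ov_scene.png

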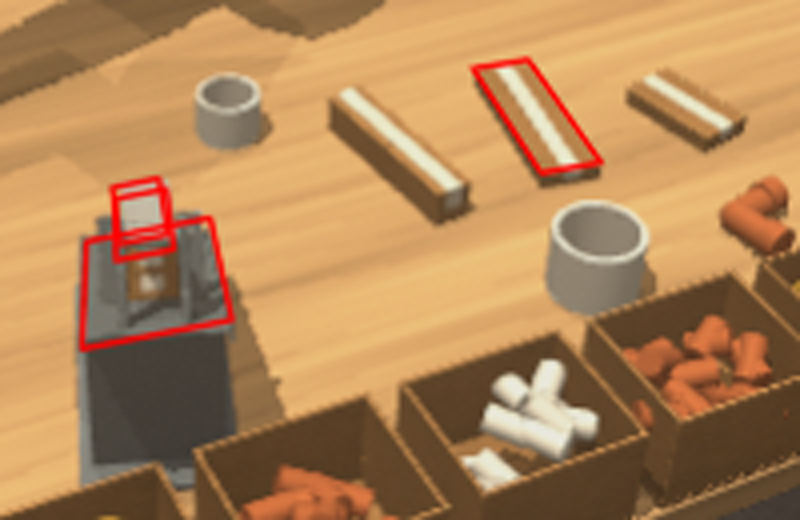

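The carton to stow is the middle one: world (0.505, 0.2525), yaw −9.2°. The holder is roughly at (0.563, −0.157), yaw −18°. I'll write a planner that works out the rows, and swing over the holder on the way to get a wrist picture of it.

```bash
cat >> h.py <<'E'
import json
def Rm(e): return Ro.from_euler('xyz',e,degrees=True)
def plan(p1,e1,n,p0=None,e0=None,claw=85):
    s=read_state()
    p0=s['tcp_pos'] if p0 is None else np.array(p0,float); R0=Rm(s['ee_rot'] if e0 is None else e0)
    R1=Rm(e1); rv=(R0.inv()*R1).as_rotvec()
    dw=(np.array(p1)-p0)/n
    print('per row rot',np.degrees(rv/n).round(2),'dist',1000*np.linalg.norm(dw))
    L=[]
    for i in range(n):
        R=R0*Ro.from_rotvec(rv*i/n)
        L.append((R.inv().apply(dw)*1000).round(1).tolist())
    for k in range(0,n,5): print(L[k:k+5])
E
python3 - <<'E'
from h import *
plan([.50,-.14,.34],[180,0,162],20)
E
```

```text
per row rot [-0.   -0.01 -6.76] dist 22.834008781099648
[[19.1, -11.2, -5.5], [20.3, -8.9, -5.5], [21.2, -6.4, -5.5], [21.8, -3.9, -5.5], [22.1, -1.3, -5.5]]
[[22.1, 1.3, -5.5], [21.8, 3.9, -5.5], [21.2, 6.5, -5.5], [20.3, 8.9, -5.5], [19.1, 11.2, -5.5]]
[[17.6, 13.4, -5.5], [15.9, 15.4, -5.5], [14.0, 17.2, -5.5], [11.9, 18.7, -5.5], [9.6, 20.0, -5.5]]
[[7.2, 21.0, -5.5], [4.7, 21.7, -5.5], [2.1, 22.1, -5.5], [-0.5, 22.2, -5.5], [-3.1, 21.9, -5.5]]
```

```bash
python3 -m pendant '{"linear":[[19,-11,-11],[20,-9,-11],[21,-6.5,-11],[22,-4,-11],[22,-1,-11]],"rotation":[[0,0,-6.76],[0,0,-6.76],[0,0,-6.76],[0,0,-6.76],[0,0,-6.76]],"claw":[85,85,85,85,85]}'
python3 -m pendant '{"linear":[[22,1,-11],[22,4,-11],[21,6.5,-11],[20,9,-11],[19,11,-11]],"rotation":[[0,0,-6.76],[0,0,-6.76],[0,0,-6.76],[0,0,-6.76],[0,0,-6.76]],"claw":[85,85,85,85,85]}'
python3 -m pendant '{"linear":[[17.5,13.5,0],[16,15.5,0],[14,17,0],[12,18.5,0],[9.5,20,0]],"rotation":[[0,0,-6.76],[0,0,-6.76],[0,0,-6.76],[0,0,-6.76],[0,0,-6.76]],"claw":[85,85,85,85,85]}'
python3 -m pendant '{"linear":[[7,21,0],[5,22,0],[2,22,0],[-0.5,22,0],[-3,22,0]],"rotation":[[0,0,-6.76],[0,0,-6.76],[0,0,-6.76],[0,0,-6.76],[0,0,-6.76]],"claw":[85,85,85,85,85]}'
python3 -m pendant '{"linear":[[0,0,0],[0,0,0]],"rotation":[[0,0,0],[0,0,0]],"claw":[85,85]}'
python3 - <<'E'
from h import *
s=read_state();np.save("s1.npy",s,allow_pickle=True);print(s)
cv2.imwrite("pics/w1.png",cv2.resize(read_camera("wrist"),None,fx=1.5,fy=1.5,interpolation=cv2.INTER_CUBIC))
E
```

```text
time_s: 0.52
tcp_pos: [0.3196, -0.4191, 0.2863]
ee_rot: [-179.9, -0.0, 61.0]
contact_force: [0.5, -0.7, 0.1]
width: 0.0849
time_s: 0.93
tcp_pos: [0.3793, -0.3264, 0.3415]
ee_rot: [-180.0, -0.0, 94.8]
contact_force: [1.8, 0.5, 0.3]
width: 0.0849
time_s: 1.35
tcp_pos: [0.4391, -0.2334, 0.341]
ee_rot: [-180.0, -0.0, 128.6]
contact_force: [0.6, -0.4, 0.1]
width: 0.085
time_s: 1.77
tcp_pos: [0.4992, -0.1401, 0.3409]
ee_rot: [180.0, -0.0, 162.4]
contact_force: [1.0, 0.5, 0.2]
width: 0.085
time_s: 1.93
tcp_pos: [0.4991, -0.1403, 0.3408]
ee_rot: [-180.0, -0.1, 162.1]
contact_force: [-0.4, 0.6, -0.3]
width: 0.0851
{'time_s': 1.9333, 'qpos': array([-2.45683791e+01,  1.12709835e+01,  9.06156968e+00,  8.78493920e+01,
       -1.96654818e-02, -6.67418588e+00]), 'qd': array([-1.85013295, -0.34232852, -0.34583402,  0.14424366, -0.29710277,
        0.56873881]), 'joint_torque': array([ 9.10519604e-01, -4.14789855e+01,  3.01204491e+01, -1.25925042e-02,
        1.01838356e-01, -1.25907180e-01]), 'tcp_pos': array([ 0.49907275, -0.14030982,  0.34077197]), 'ee_rot': array([-1.79987302e+02, -6.06928557e-02,  1.62105810e+02]), 'contact_force': array([-0.40880331,  0.5931047 , -0.26791841]), 'wrist_torque': array([-0.04796109, -0.00182592,  0.00418051]), 'width': 0.08509578941597398}
```

View pics/w1.png

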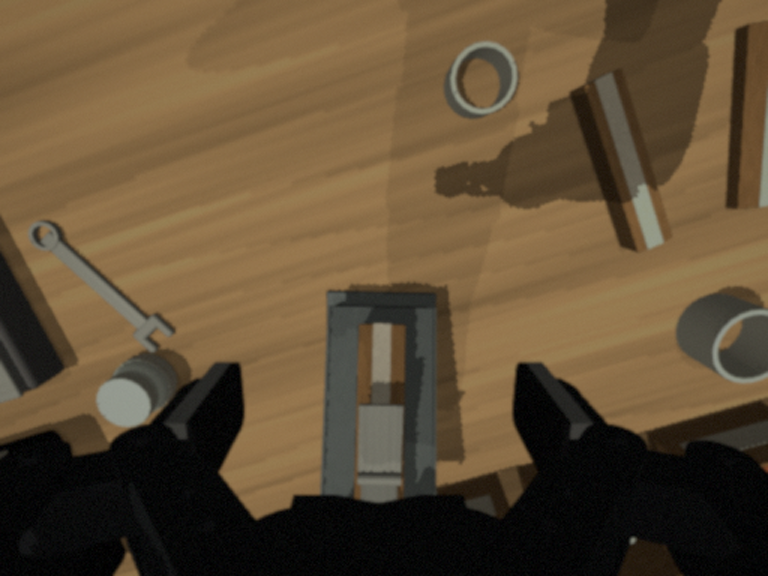

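The wrist view shows the holder in the centre, with these 1.5× pixel positions:
- Lower bed edge corners: (330,306) and (437,306)
- Pile's lower end: (359,323) to (406,323)
- Lip end: (360,405) to (404,405)

I'll refit the holder from these.

```bash
python3 - <<'E'
from h import *
s=np.load("s1.npy",allow_pickle=True).item()
im=cv2.imread("pics/w1.png")
cv2.imwrite("pics/w1z.png",cv2.resize(im[270:520,300:470],None,fx=4.5/2*1.0,fy=4.5/2,interpolation=cv2.INTER_CUBIC))
uv=np.array([(437,306),(330,306),(406,323),(359,323),(404,405),(360,405)])/1.5
# image right = world +y? bar carton(+y) is at right -> right=+y
P=np.array([(-.005,.0515,0),(-.005,-.0515,0),(.015,.021,.036),(.015,-.021,.036),(.083,.018,.063),(.083,-.018,.063)])
b=least_squares(lambda p:(proj("wrist",bedpt(p,P),s)-uv).ravel(),[.56,-.15,-18],x_scale=[.1,.1,10]);print(b.x,b.fun.round(2).reshape(-1,2))
for L in ([(-.005,-.0515,0),(.255,-.0515,0),(.255,.0515,0),(-.005,.0515,0)],[(.015,.021,.036),(.015,-.021,.036),(.185,-.021,.036),(.185,.021,.036)],[(.083,.018,.063),(.083,-.018,.063),(.145,-.018,.036),(.145,.018,.036)]):
    for p,c in((b.x,(0,0,255)),([.5634,-.1568,-18.1],(0,255,0))):
        q=proj("wrist",bedpt(p,np.array(L)),s)*1.5
        cv2.polylines(im,[np.round(q*8).astype(int)],True,c,1,cv2.LINE_AA,3)
cv2.imwrite("pics/w1o.png",cv2.resize(im[270:520,280:500],None,fx=2.4,fy=2.4,interpolation=cv2.INTER_CUBIC))
t=cv2.imread("pics/top0.png");t=cv2.resize(t,None,fx=4,fy=4,interpolation=cv2.INTER_CUBIC)
for L in ([(-.005,-.0515,0),(.255,-.0515,0),(.255,.0515,0),(-.005,.0515,0)],[(.015,.021,.036),(.015,-.021,.036),(.185,-.021,.036),(.185,.021,.036)],[(.083,.018,.063),(.083,-.018,.063),(.145,-.018,.036),(.145,.018,.036)]):
    q=proj("top",bedpt(b.x,np.array(L)))*4+1.5
    cv2.polylines(t,[np.round(q*8).astype(int)],True,(0,0,255),1,cv2.LINE_AA,3)
cv2.imwrite("pics/t1o.png",t[400:840,1060:1400])
E
```

```text
[  0.56795733  -0.15426323 -14.37707569] [[ 0.86 -1.7 ]
 [ 2.56  1.68]
 [-0.66 -0.29]
 [-0.36  1.08]
 [-0.99 -0.68]
 [-0.89 -0.04]]
```

View pics/w1o.png

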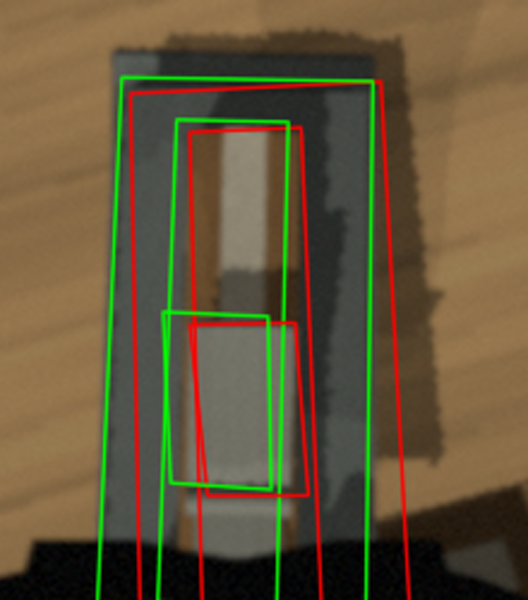

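View pics/t1o.png

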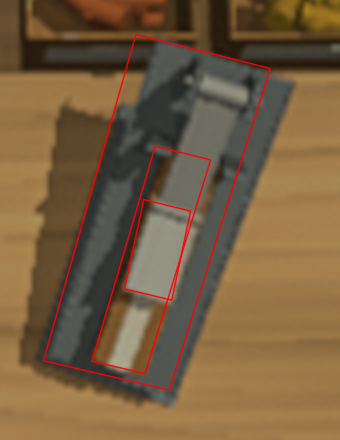

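```bash
sed -i "s/from_euler('zy'/from_euler('ZY'/" h.py; python3 - <<'E'
from h import *
s=np.load("s1.npy",allow_pickle=True).item()
uv=np.array([(437,306),(330,306),(406,323),(359,323),(404,405),(360,405)])/1.5
P=np.array([(-.005,.0515,0),(-.005,-.0515,0),(.015,.021,.036),(.015,-.021,.036),(.083,.018,.063),(.083,-.018,.063)])
uv2=np.array([(262,547),(425,110),(155,487),(218,508)])/5.4+[260,100]
P2=np.array([(-.005,-.0515,0),(.255,-.0515,0),(.015,.021,.036),(.015,-.021,.036)])
f1=lambda p:(proj("wrist",bedpt(p,P),s)-uv).ravel()
f2=lambda p:(proj("top",bedpt(p,P2))-uv2).ravel()
for f in(f1,f2,lambda p:np.r_[f1(p),2*f2(p)]):
    b=least_squares(f,[.56,-.15,-18],x_scale=[.1,.1,10]);print(b.x,b.fun.round(2).tolist())
im=cv2.imread("pics/w1.png")
LL=([(-.005,-.0515,0),(.255,-.0515,0),(.255,.0515,0),(-.005,.0515,0)],[(.015,.021,.036),(.015,-.021,.036),(.185,-.021,.036),(.185,.021,.036)],[(.083,.018,.063),(.083,-.018,.063),(.145,-.018,.036),(.145,.018,.036)])
t=cv2.imread("pics/top0.png");t=cv2.resize(t,None,fx=4,fy=4,interpolation=cv2.INTER_CUBIC)
for L in LL:
    q=proj("wrist",bedpt(b.x,np.array(L)),s)*1.5+.25
    cv2.polylines(im,[np.round(q*8).astype(int)],True,(0,0,255),1,cv2.LINE_AA,3)
    q=proj("top",bedpt(b.x,np.array(L)))*4+1.5
    cv2.polylines(t,[np.round(q*8).astype(int)],True,(0,0,255),1,cv2.LINE_AA,3)
a=cv2.resize(im[270:520,280:500],(387,440));cv2.imwrite("pics/o2.png",np.hstack([a,t[400:840,1060:1400]]))
E
```

```text
[  0.56762382  -0.15739247 -18.55230705] [-1.38, 0.83, -0.11, 0.04, 0.19, 0.5, 0.23, 0.15, 0.55, -0.56, 0.3, -0.87]
[  0.56369726  -0.15980933 -19.25580171] [-0.12, -1.4, 0.02, 0.45, -0.67, 0.19, 0.77, 0.7]
[  0.56639361  -0.15785721 -19.66249591] [-1.9, 0.81, -0.64, -1.27, -0.39, 0.06, -0.36, -0.86, -0.9, -1.08, -1.15, -1.9, -1.62, -4.28, -0.36, -0.3, -2.63, -1.47, 0.18, -0.26]
```

View pics/o2.png

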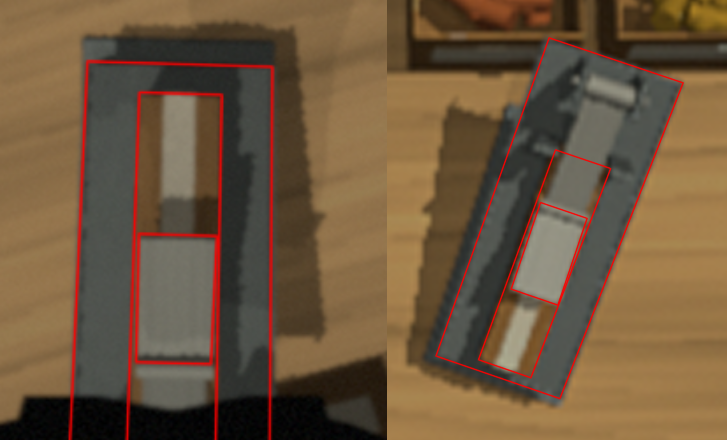

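Holder is at about (0.566, −0.158), yaw about −19°; the overlays now match in both views. Next I go to the carton.

```bash
python3 - <<'E'
from h import *
plan([.446,.262,.19],[180,0,170.8],15)
E
```

```text
per row rot [-0.   -0.   -0.59] dist 28.904567849174438
[[11.6, 24.5, 10.1], [11.4, 24.6, 10.1], [11.1, 24.7, 10.1], [10.9, 24.8, 10.1], [10.6, 24.9, 10.1]]
[[10.4, 25.0, 10.1], [10.1, 25.1, 10.1], [9.9, 25.2, 10.1], [9.6, 25.3, 10.1], [9.3, 25.4, 10.1]]
[[9.1, 25.5, 10.1], [8.8, 25.6, 10.1], [8.6, 25.7, 10.1], [8.3, 25.8, 10.1], [8.0, 25.9, 10.1]]
```

```bash
python3 -m pendant '{"linear":[[11.6,24.5,10],[11.4,24.6,10],[11,24.7,10],[11,24.8,10],[10.6,25,10]],"rotation":[[0,0,-0.6],[0,0,-0.6],[0,0,-0.6],[0,0,-0.6],[0,0,-0.6]],"claw":[85,85,85,85,85]}'
python3 -m pendant '{"linear":[[10.4,25,10],[10,25,10],[10,25.2,10],[9.6,25.3,10],[9.3,25.4,10]],"rotation":[[0,0,-0.6],[0,0,-0.6],[0,0,-0.6],[0,0,-0.6],[0,0,-0.6]],"claw":[85,85,85,85,85]}'
python3 -m pendant '{"linear":[[9,25.5,10],[9,25.6,10],[8.6,25.7,10],[8.3,25.8,10],[8,26,10]],"rotation":[[0,0,-0.6],[0,0,-0.6],[0,0,-0.6],[0,0,-0.6],[0,0,-0.6]],"claw":[85,85,85,85,85]}'
python3 -m pendant '{"linear":[[0,0,0],[0,0,0]],"rotation":[[0,0,0],[0,0,0]],"claw":[85,85]}'
python3 - <<'E'
from h import *
s=read_state();np.save("s2.npy",s,allow_pickle=True);print(s['tcp_pos'],s['ee_rot'])
im=cv2.resize(read_camera("wrist"),None,fx=1.5,fy=1.5,interpolation=cv2.INTER_CUBIC)
q=proj("wrist",cart([.5052,.2525,-9.23],[(.085,.029,.009),(.085,-.029,.009),(-.085,-.029,.009),(-.085,.029,.009)]),s)*1.5
cv2.polylines(im,[np.round(q*8).astype(int)],True,(0,0,255),1,cv2.LINE_AA,3)
cv2.imwrite("pics/w2.png",im)
E
```

```text
time_s: 2.4
tcp_pos: [0.4806, -0.0069, 0.2908]
ee_rot: [-180.0, -0.0, 164.9]
contact_force: [0.2, 0.7, 0.2]
width: 0.0849
time_s: 2.82
tcp_pos: [0.4629, 0.1272, 0.2408]
ee_rot: [-180.0, 0.0, 167.9]
contact_force: [0.3, -0.7, -0.2]
width: 0.0851
time_s: 3.23
tcp_pos: [0.4451, 0.2616, 0.1908]
ee_rot: [-180.0, 0.0, 170.9]
contact_force: [0.8, -1.1, -0.8]
width: 0.0849
time_s: 3.4
tcp_pos: [0.4446, 0.2613, 0.1905]
ee_rot: [-179.9, -0.1, 171.1]
contact_force: [0.1, 0.1, 1.1]
width: 0.085
[0.4445708  0.26130887 0.19048256] [-1.79913732e+02 -7.60687652e-02  1.71056550e+02]
```

View pics/w2.png

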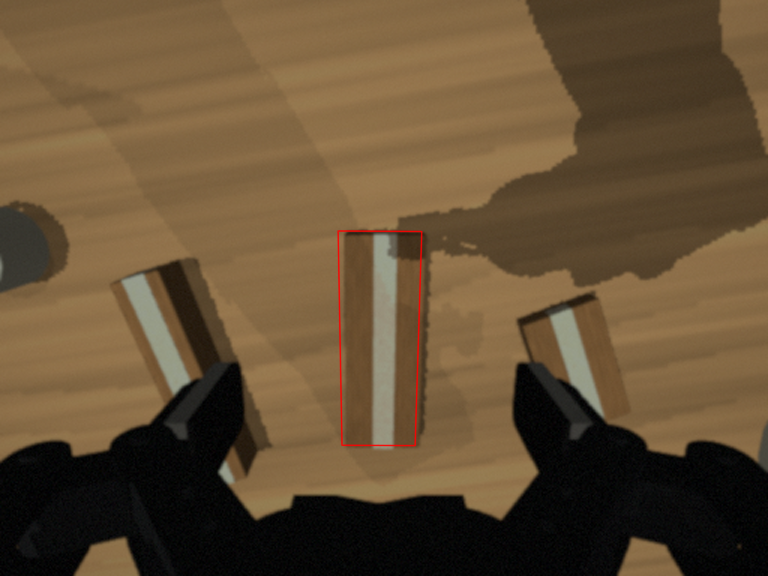

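The carton sits at (345–424, 232) to (346–420, 447), within about 2.5 mm of the estimate. Descending at its near end.

```bash
python3 -m pendant '{"linear":[[-1,2,38],[0,0,38],[0,0,38],[0,0,36],[0,0,24]],"rotation":[[0,0,0],[0,0,0],[0,0,0],[0,0,0],[0,0,0]],"claw":[85,85,85,85,85]}'
python3 -m pendant '{"linear":[[0,0,8],[0,0,4],[0,0,4],[0,0,0]],"rotation":[[0,0,0],[0,0,0],[0,0,0],[0,0,0]],"claw":[85,85,85,85]}'
```

```text
time_s: 3.87
tcp_pos: [0.4457, 0.2609, 0.0149]
ee_rot: [-179.9, -0.1, 170.9]
contact_force: [0.7, -0.2, 0.4]
width: 0.0852
time_s: 4.2
tcp_pos: [0.4478, 0.2633, 0.0024]
ee_rot: [179.9, 0.1, 171.0]
contact_force: [-0.7, 0.1, -0.4]
width: 0.0852
```

```bash
python3 -m pendant '{"linear":[[0,0,3],[0,0,0],[0,0,0],[0,0,0],[0,0,0]],"rotation":[[0,0,0],[0,0,0],[0,0,0],[0,0,0],[0,0,0]],"claw":[75,65,50,45,45]}' 80
python3 -m pendant '{"linear":[[0,0,0],[0,0,0],[0,0,0]],"rotation":[[0,0,0],[0,0,0],[0,0,0]],"claw":[45,45,45]}' 80
```

```text
time_s: 4.62
tcp_pos: [0.4474, 0.2639, -0.0001]
ee_rot: [179.9, 0.1, 171.1]
contact_force: [-1.8, -0.2, 6.2]
width: 0.0565
time_s: 4.87
tcp_pos: [0.4473, 0.2639, -0.0001]
ee_rot: [179.9, 0.1, 171.1]
contact_force: [-0.5, -0.6, 6.2]
width: 0.056
```

```bash
python3 -m pendant '{"linear":[[0,0,-6],[0,0,-14],[0,0,-30],[0,0,-40],[0,0,-40]],"rotation":[[0,0,0],[0,0,0],[0,0,0],[0,0,0],[0,0,0]],"claw":[45,45,45,45,45]}' 80
python3 -m pendant '{"linear":[[0,0,-40],[0,0,-40],[0,0,-30],[0,0,0]],"rotation":[[0,0,0],[0,0,0],[0,0,0],[0,0,0]],"claw":[45,45,45,45]}' 80
python3 - <<'E'
from h import *
s=read_state();np.save("s3.npy",s,allow_pickle=True);print(s['tcp_pos'],s['ee_rot'],s['wrist_torque'])
cv2.imwrite("pics/w3.png",cv2.resize(read_camera("wrist"),None,fx=1.5,fy=1.5,interpolation=cv2.INTER_CUBIC))
cv2.imwrite("pics/s3.png",cv2.resize(read_camera("scene")[60:280,130:380],None,fx=3,fy=2.7,interpolation=cv2.INTER_CUBIC))
E
```

```text
time_s: 5.28
tcp_pos: [0.4448, 0.2629, 0.1291]
ee_rot: [-179.9, -0.2, 171.1]
contact_force: [2.0, 0.2, -2.5]
width: 0.0561
time_s: 5.62
tcp_pos: [0.4491, 0.2647, 0.246]
ee_rot: [179.7, 0.6, 171.1]
contact_force: [1.5, 0.6, -1.8]
width: 0.056
[0.44914484 0.26472268 0.24595415] [179.65647074   0.58263433 171.07978274] [0.14436059 0.00485671 0.05824122]
```

View pics/w3.png

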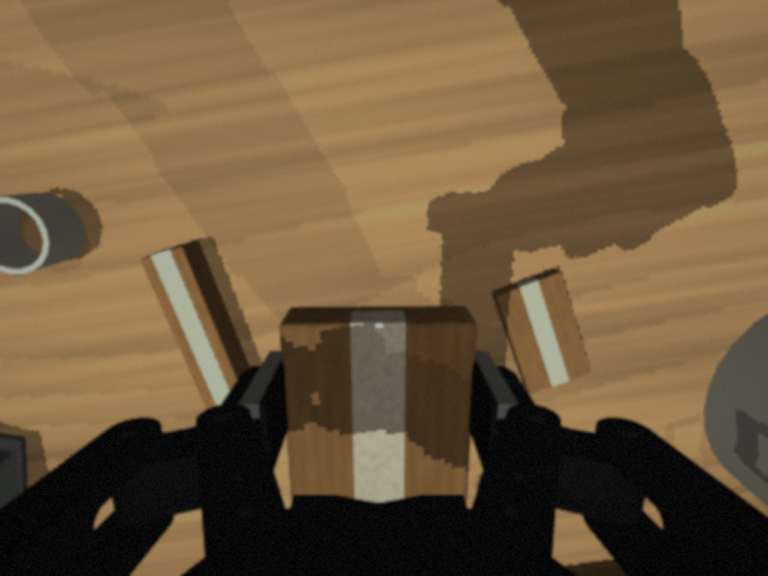

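View pics/s3.png

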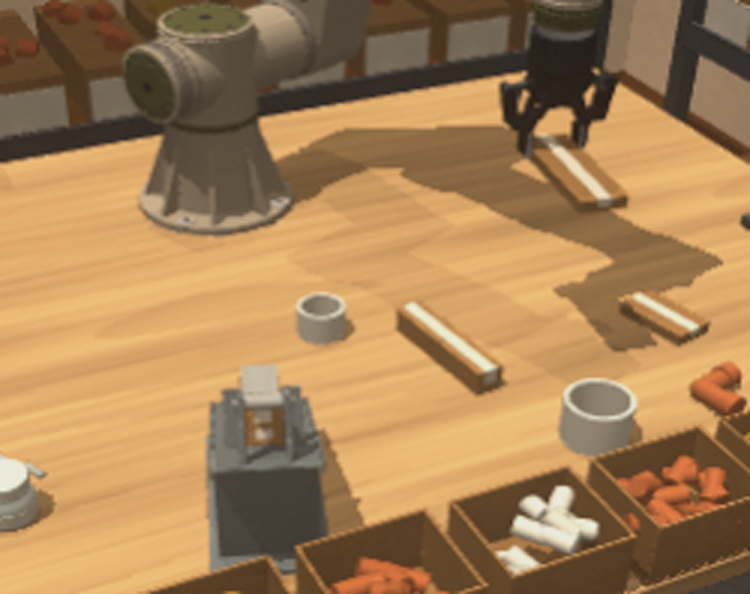

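The carton is held square by its near end. I'll measure its pose in the tool frame, including any droop, from the wrist view (near end 281–476 at row 323) and the scene view.

```bash
python3 - <<'E'
from h import *
t=read_camera("top");s=read_camera("scene");cv2.imwrite("pics/s3r.png",s);cv2.imwrite("pics/t3r.png",t)
a=cv2.resize(s[95:145,295:350],None,fx=7,fy=7,interpolation=cv2.INTER_CUBIC)
b=cv2.resize(t[170:270,120:190],(385,550),interpolation=cv2.INTER_CUBIC)
c=np.zeros((550,770,3),np.uint8);c[:350,:385]=a;c[:,385:]=b
cv2.imwrite("pics/c3.png",c)
E
```

```text
(no output)
```

View pics/c3.png

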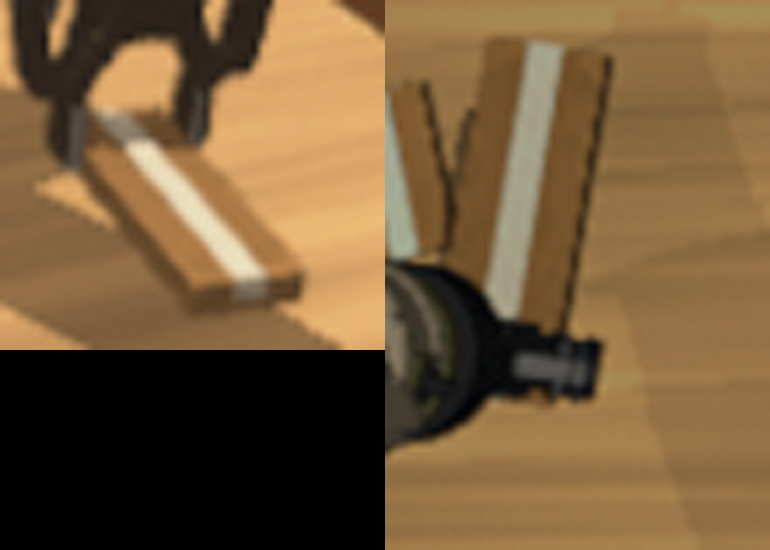

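```bash
cat >> h.py <<'E'
def car_tool(p): # p: tx,ty,tz(m), roll,pitch,yaw(deg) of carton in tool frame after flip
    R=Rm([0,0,0])*Ro.from_euler('ZYX',[p[5],p[4],p[3]],degrees=True)*Ro.from_euler('y',180,degrees=True)
    return R,np.array(p[:3])
def car_world(p,s,P):
    R,t=car_tool(p);Rt=Rm(s['ee_rot'])
    return s['tcp_pos']+Rt.apply(R.apply(np.asarray(P))+t)
E
python3 - <<'E'
from h import *
s3=np.load("s3.npy",allow_pickle=True).item();s=read_state();print(s['tcp_pos'],s['ee_rot'],s3['tcp_pos'])
F=lambda sx,sy,sz:(.085*sx,.029*sy,.009*sz)
uw=np.array([(281,323),(476,323),(287,308),(470,308)])/1.5; Pw=[F(-1,-1,1),F(-1,1,1),F(-1,-1,-1),F(-1,1,-1)]
us=np.array([(190,285),(300,272),(197,310),(298,298)])/7+[295,95]; Ps=[F(1,-1,1),F(1,1,1),F(1,-1,-1),F(1,1,-1)]
ut=(np.array([(488,37),(610,55)])-[385,0])/5.5+[120,170]; Pt=[F(1,1,1),F(1,-1,1)]
def f(p): return np.r_[(proj("wrist",car_world(p,s3,Pw),s3)-uw).ravel(),(proj("scene",car_world(p,s,Ps))-us).ravel(),(proj("top",car_world(p,s,Pt))-ut).ravel(),p[3]*.3]
b=least_squares(f,[-.06,0,-.009,0,0,0],x_scale=[.1,.1,.1,10,10,10]);print(b.x.round(4),b.fun.round(1).tolist())
np.save("ct.npy",b.x)
for n in(s3,):print(car_world(b.x,s,[(0,0,0)]))
E
```

```text
[0.44538315 0.26308823 0.23695406] [-1.79925149e+02 -1.21443406e-01  1.71068212e+02] [0.44914484 0.26472268 0.24595415]
[-6.230e-02 -1.000e-04 -9.700e-03  3.866e-01 -6.617e-01  3.263e-01] [-1.3, 0.6, 1.5, 1.0, 2.1, -1.3, -2.5, -0.9, 0.5, -0.7, 1.0, -1.0, -1.1, 0.5, 0.5, 0.1, 0.3, -0.8, -0.2, -0.7, 0.1]
[[0.50689561 0.25331333 0.2465602 ]]
```

```bash
cat >> h.py <<'E'
BED=[.5665,-.158,-19.0]
CT=[.061,.0097]
def tool_target(cx,cy,cz,bed=BED,dy=0):
    R=Ro.from_matrix(bedR(bed[2]))*Ro.from_euler('y',180,degrees=True)
    return bedpt(bed,[(cx-CT[0],cy,cz-CT[1])])[0],R.as_euler('xyz',degrees=True)
def where(bed=BED):
    s=read_state();R=bedR(bed[2]);d=(s['tcp_pos']-[bed[0],bed[1],.06])@R
    return d+[CT[0],0,CT[1]],s
E
python3 - <<'E'
from h import *
p,e=tool_target(-.04,0,.10);print(p,e)
plan(p,e,15)
E
```

```text
[ 0.4438667  -0.11577397  0.09915515] [180.  25. 161.]
per row rot [ 0.14 -1.67  0.66] dist 26.87645837963038
[[-3.8, -25.0, 9.2], [-3.9, -24.9, 9.4], [-3.9, -24.8, 9.6], [-3.9, -24.8, 9.7], [-3.9, -24.7, 9.9]]
[[-3.9, -24.6, 10.1], [-3.9, -24.5, 10.3], [-3.8, -24.5, 10.4], [-3.8, -24.4, 10.6], [-3.8, -24.3, 10.8]]
[[-3.7, -24.3, 10.9], [-3.7, -24.2, 11.1], [-3.7, -24.1, 11.3], [-3.6, -24.1, 11.4], [-3.5, -24.0, 11.6]]
```

```bash
python3 -m pendant '{"linear":[[-2,-12,4.5],[-4,-25,9.4],[-4,-25,9.6],[-4,-25,9.7],[-4,-24.7,10]],"rotation":[[0.07,-0.8,0.3],[0.14,-1.67,0.66],[0.14,-1.67,0.66],[0.14,-1.67,0.66],[0.14,-1.67,0.66]],"claw":[45,45,45,45,45]}' 80
python3 -m pendant '{"linear":[[-4,-24.6,10],[-4,-24.5,10.3],[-3.8,-24.5,10.4],[-3.8,-24.4,10.6],[-3.8,-24.3,10.8]],"rotation":[[0.14,-1.67,0.66],[0.14,-1.67,0.66],[0.14,-1.67,0.66],[0.14,-1.67,0.66],[0.14,-1.67,0.66]],"claw":[45,45,45,45,45]}'
python3 -m pendant '{"linear":[[-3.7,-24.3,11],[-3.7,-24.2,11],[-3.7,-24,11],[-3.6,-24,11],[-3.5,-24,11.5]],"rotation":[[0.14,-1.67,0.66],[0.14,-1.67,0.66],[0.14,-1.67,0.66],[0.14,-1.67,0.66],[0.14,-1.67,0.66]],"claw":[45,45,45,45,45]}'
python3 -m pendant '{"linear":[[-1.7,-12,6],[0,0,0],[0,0,0],[0,0,0]],"rotation":[[0.07,-0.87,0.36],[0,0,0],[0,0,0],[0,0,0]],"claw":[45,45,45,45]}'
python3 - <<'E'
from h import *
d,s=where();print(d*1000,s['ee_rot'])
p,e=tool_target(-.04,0,.06);plan(p,e,3)
E
```

```text
time_s: 6.23
tcp_pos: [0.4448, 0.1485, 0.1936]
ee_rot: [-179.4, 7.3, 168.2]
contact_force: [-0.0, -0.3, -1.1]
width: 0.056
time_s: 6.65
tcp_pos: [0.4443, 0.0228, 0.1472]
ee_rot: [-179.5, 15.7, 164.8]
contact_force: [0.3, 0.3, -1.9]
width: 0.0558
time_s: 7.07
tcp_pos: [0.4436, -0.1023, 0.1016]
ee_rot: [180.0, 24.1, 161.3]
contact_force: [0.3, 0.3, -2.0]
width: 0.0562
time_s: 7.4
tcp_pos: [0.4451, -0.114, 0.0984]
ee_rot: [179.8, 24.9, 161.0]
contact_force: [1.0, 0.3, -2.5]
width: 0.056
[-39.82046557   2.05526335  99.09215833] [179.84843759  24.93798715 160.96879917]
per row rot [ 0.05 -0.02 -0.01] dist 13.048853432313006
[[0.0, -0.7, 13.0], [0.1, -0.7, 13.0], [0.1, -0.7, 13.0]]
```

```bash
python3 -m pendant '{"linear":[[0,-0.7,13],[0,-0.7,13],[0,-0.7,13],[0,0,0],[0,0,0]],"rotation":[[0.05,0,0],[0.05,0,0],[0.05,0,0],[0,0,0],[0,0,0]],"claw":[45,45,45,45,45]}' 80
python3 - <<'E'
from h import *
d,s=where();print(d*1000,s['ee_rot']);np.save("s4.npy",s,allow_pickle=True)
w=read_camera("wrist");t=read_camera("top");c=read_camera("scene")
for n,i in zip("wts",(w,t,c)): cv2.imwrite(f"pics/r4{n}.png",i)
cv2.imwrite("pics/w4.png",cv2.resize(w,None,fx=1.5,fy=1.5,interpolation=cv2.INTER_CUBIC))
o=np.zeros((550,800,3),np.uint8)
o[:550,:400]=cv2.resize(t[95:232,250:350],(400,550),interpolation=cv2.INTER_CUBIC)
o[:400,400:]=cv2.resize(c[160:260,170:270],(400,400),interpolation=cv2.INTER_CUBIC)
cv2.imwrite("pics/o4.png",o)
E
```

```text
time_s: 7.82
tcp_pos: [0.4607, -0.121, 0.0636]
ee_rot: [-180.0, 25.0, 161.1]
contact_force: [-0.3, 0.4, -1.8]
width: 0.0561
[-39.08516272   0.56852837  60.34155044] [-179.98920439   24.97579915  161.06754419]
```

View pics/w4.png

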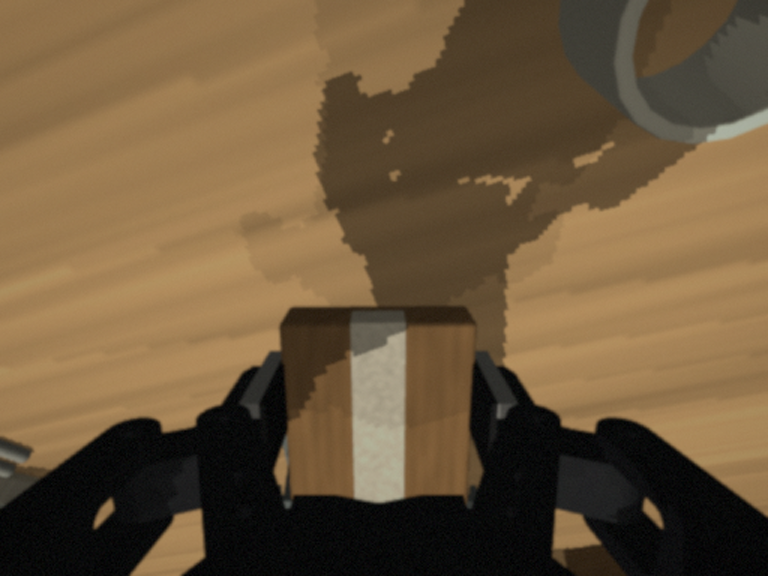

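View pics/o4.png

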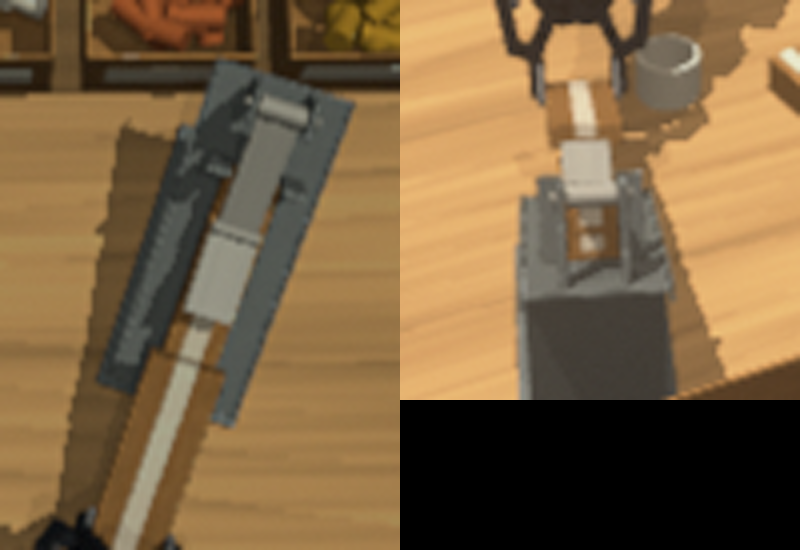

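```bash
python3 - <<'E'
from h import *
s=np.load("s4.npy",allow_pickle=True).item()
F=lambda sx,sy,sz:(.085*sx,.029*sy,.009*sz)
t=cv2.resize(cv2.imread("pics/r4t.png"),None,fx=5,fy=5,interpolation=cv2.INTER_CUBIC)
def dr(P,c):
    q=proj("top",P)*5+2
    cv2.polylines(t,[np.round(q*8).astype(int)],True,c,1,cv2.LINE_AA,3)
ct=[-.061,0,-.0097,0,0,0]
dr(car_world(ct,s,[F(1,1,1),F(1,-1,1),F(-1,-1,1),F(-1,1,1)]),(0,0,255))
dr(car_world(ct,s,[F(1,.28,1),F(1,-.28,1),F(-1,-.28,1),F(-1,.28,1)]),(255,0,255))
for L in ([(-.005,-.0515,0),(.255,-.0515,0),(.255,.0515,0),(-.005,.0515,0)],[(.015,.021,.036),(.015,-.021,.036),(.185,-.021,.036),(.185,.021,.036)],[(.083,.018,.063),(.083,-.018,.063),(.145,-.018,.036),(.145,.018,.036)]):
    dr(bedpt(BED,L),(0,255,0))
cv2.imwrite("pics/t4o.png",t[500:1100,1280:1720])
E
```

```text
(no output)
```

View pics/t4o.png

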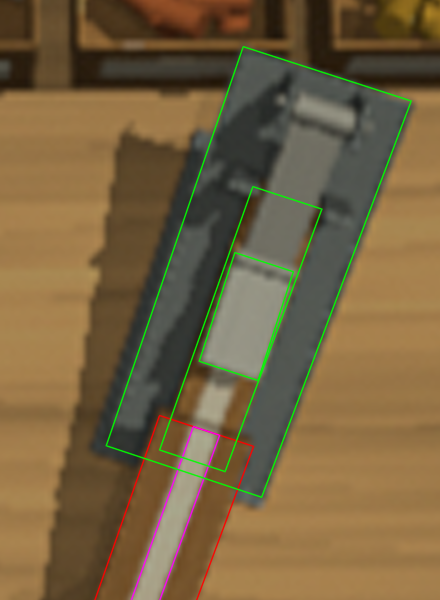

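The overlays agree to within a pixel or two, so the carton lines up with the pile. Lowering to the pile and starting the slide.

```bash
python3 -m pendant '{"linear":[[0,-0.5,5],[0,0,5],[0,0,3],[0,0,0],[0,0,0]],"rotation":[[0,0,0],[0,0,0],[0,0,0],[0,0,0],[0,0,0]],"claw":[45,45,45,45,45]}' 80
python3 -m pendant '{"linear":[[-9,0,0],[-9,0,0],[-9,0,0],[-9,0,0],[-9,0,0]],"rotation":[[0,0,0],[0,0,0],[0,0,0],[0,0,0],[0,0,0]],"claw":[45,45,45,45,45]}'
python3 -m pendant '{"linear":[[-5,0,0],[0,0,0],[0,0,0]],"rotation":[[0,0,0],[0,0,0],[0,0,0]],"claw":[45,45,45]}'
python3 - <<'E'
from h import *
d,s=where();print(d*1000,s['ee_rot'],s['contact_force']@bedR(BED[2]),s['wrist_torque']);np.save("s5.npy",s,allow_pickle=True)
t=read_camera("top");c=read_camera("scene")
for n,i in zip("ts",(t,c)): cv2.imwrite(f"pics/r5{n}.png",i)
o=np.zeros((550,800,3),np.uint8)
o[:550,:400]=cv2.resize(t[95:232,250:350],(400,550),interpolation=cv2.INTER_CUBIC)
o[:400,400:]=cv2.resize(c[160:260,170:270],(400,400),interpolation=cv2.INTER_CUBIC)
cv2.imwrite("pics/o5.png",o)
E
```

```text
time_s: 8.38
tcp_pos: [0.4658, -0.1244, 0.052]
ee_rot: [-180.0, 25.1, 161.0]
contact_force: [-0.2, 0.1, -1.4]
width: 0.0559
time_s: 8.8
tcp_pos: [0.5062, -0.1384, 0.0725]
ee_rot: [-180.0, 25.2, 161.0]
contact_force: [-0.3, -0.6, -2.3]
width: 0.0558
time_s: 9.05
tcp_pos: [0.5091, -0.1392, 0.0736]
ee_rot: [-180.0, 25.1, 161.0]
contact_force: [0.6, -0.1, -1.5]
width: 0.0561
[11.99640394 -0.95457783 47.53366992] [-179.96727465   25.09368469  160.97926438] [-0.15459117  0.12991879 -1.63733782] [ 0.1674093   0.7025857  -0.00510095]
```

View pics/o5.png

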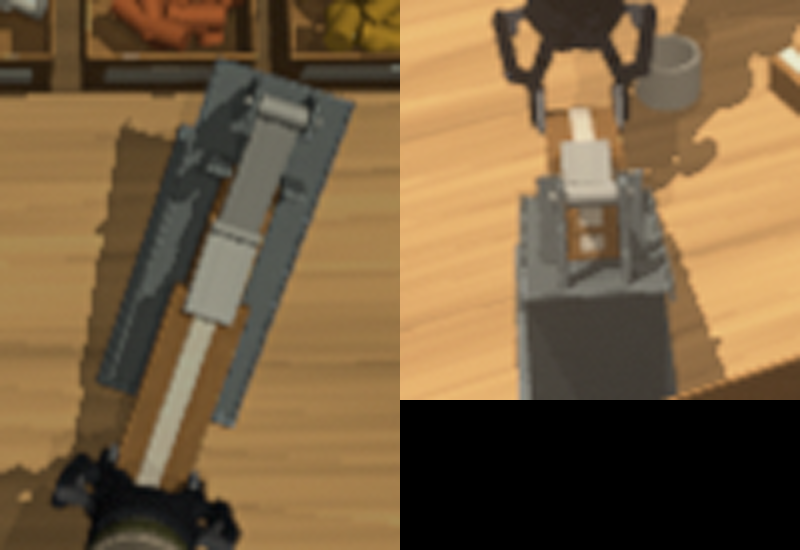

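The nose is under the lip (top view, near (180–248, 300)), centred, with no contact yet. Lowering slightly and pushing on.

```bash
python3 -m pendant '{"linear":[[-3,0,1.5],[-6,0,0],[-7,0,0],[-7,0,0],[-7,0,0]],"rotation":[[0,0,0],[0,0,0],[0,0,0],[0,0,0],[0,0,0]],"claw":[45,45,45,45,45]}' 80
python3 - <<'E'
from h import *
d,s=where();print(d*1000,s['ee_rot'],s['contact_force']@bedR(BED[2]),s['wrist_torque'])
E
python3 -m pendant '{"linear":[[-7,0,0],[-7,0,0],[-7,0,0]],"rotation":[[0,0,0],[0,0,0],[0,0,0]],"claw":[45,45,45]}' 80
python3 - <<'E'
from h import *
d,s=where();print(d*1000,s['ee_rot'],s['contact_force']@bedR(BED[2]),s['wrist_torque']);np.save("s6.npy",s,allow_pickle=True)
t=read_camera("top");c=read_camera("scene")
o=np.zeros((550,800,3),np.uint8)
o[:550,:400]=cv2.resize(t[95:232,250:350],(400,550),interpolation=cv2.INTER_CUBIC)
o[:400,400:]=cv2.resize(c[160:260,170:270],(400,400),interpolation=cv2.INTER_CUBIC)
cv2.imwrite("pics/o6.png",o)
E
```

```text
time_s: 9.57
tcp_pos: [0.5348, -0.1481, 0.0845]
ee_rot: [-180.0, 25.0, 161.0]
contact_force: [-4.4, 0.8, -3.4]
width: 0.0562
[41.29730144 -0.90634851 45.94501995] [-179.9759722    24.98307572  160.96831342] [-5.41802893 -0.69647281 -1.21628951] [ 0.50252145  1.43004517 -0.01992585]
time_s: 9.82
tcp_pos: [0.553, -0.1543, 0.0935]
ee_rot: [-180.0, 25.0, 161.0]
contact_force: [-1.8, 0.3, -3.2]
width: 0.0562
[62.51500816 -0.91122981 45.93469052] [-179.9747683    25.00016735  160.97255599] [-2.93820346 -0.30543798 -2.13960876] [0.39008709 1.15207511 0.01251272]
```

View pics/o6.png

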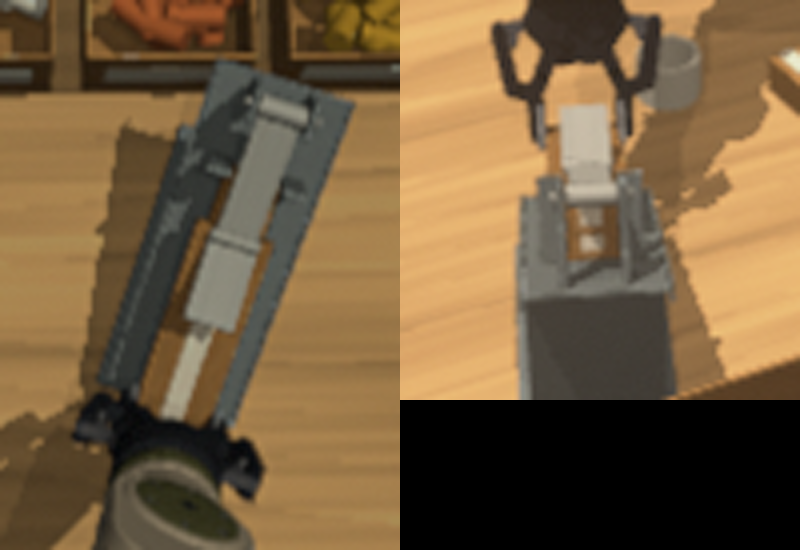

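The arm has ridden up onto the carton and the push force is about 3–5 N. Continuing towards the stop, then in small steps.

```bash
python3 -m pendant '{"linear":[[-7,0.2,0],[-7,0.2,0],[-7,0.2,0],[-6,0,0],[-3,0,0]],"rotation":[[0,0,0],[0,0,0],[0,0,0],[0,0,0],[0,0,0]],"claw":[45,45,45,45,45]}' 80
python3 -m pendant '{"linear":[[-2,0,0],[-1,0,0],[-1,0,0]],"rotation":[[0,0,0],[0,0,0],[0,0,0]],"claw":[45,45,45]}' 80
python3 - <<'E'
from h import *
d,s=where();print(d*1000,s['ee_rot'],s['contact_force']@bedR(BED[2]),s['wrist_torque'])
E
```

```text
time_s: 10.33
tcp_pos: [0.5806, -0.1634, 0.1077]
ee_rot: [-180.0, 25.2, 161.0]
contact_force: [-0.2, -0.3, -3.6]
width: 0.0559
time_s: 10.58
tcp_pos: [0.5822, -0.1639, 0.1081]
ee_rot: [-180.0, 25.1, 161.0]
contact_force: [-2.2, 0.2, -3.4]
width: 0.0562
[96.54491261 -0.4389966  46.20950756] [-179.96421571   25.0704722   160.97030204] [-3.42108779 -0.57554307 -2.19789721] [ 0.33312633  1.02859738 -0.06122863]
```

```bash
python3 -m pendant '{"linear":[[-1,0,0],[-1,0,0],[-1,0,0],[0,0,0]],"rotation":[[0,0,0],[0,0,0],[0,0,0],[0,0,0]],"claw":[45,45,45,45]}' 80
python3 - <<'E'
from h import *
d,s=where();print(d*1000,s['ee_rot'],s['contact_force']@bedR(BED[2]),s['wrist_torque'])
E
```

```text
time_s: 10.92
tcp_pos: [0.5852, -0.1649, 0.1098]
ee_rot: [-180.0, 25.1, 161.0]
contact_force: [-1.6, 0.5, -3.4]
width: 0.0558
[100.08034444  -0.4223415   46.37572877] [-179.96452971   25.12367303  160.97608501] [-3.00014064 -0.07789217 -2.38256256] [0.36562166 0.95259077 0.02863158]
```

```bash
python3 -m pendant '{"linear":[[-1,0,0],[-1,0,0],[0,0,0]],"rotation":[[0,0,0],[0,0,0],[0,0,0]],"claw":[45,45,45]}' 80
python3 -m pendant '{"linear":[[-1,0,0],[-1,0,0],[0,0,0]],"rotation":[[0,0,0],[0,0,0],[0,0,0]],"claw":[45,45,45]}' 80
python3 - <<'E'
from h import *
d,s=where();print(d*1000,s['ee_rot'],s['contact_force']@bedR(BED[2]),s['wrist_torque'])
E
```

```text
time_s: 11.17
tcp_pos: [0.5854, -0.1649, 0.1093]
ee_rot: [-180.0, 24.9, 161.0]
contact_force: [-5.2, 1.2, -5.0]
width: 0.0557
time_s: 11.42
tcp_pos: [0.5856, -0.1648, 0.109]
ee_rot: [-180.0, 24.7, 160.9]
contact_force: [-7.6, 3.1, -4.1]
width: 0.0558
[100.08869816  -0.24970529  45.49049848] [-179.9909641    24.74172727  160.9406269 ] [-9.16963457  0.42694283 -0.28164075] [ 0.72408339  1.98050621 -0.13190785]
```

Contact with the stop: x is stalled at 100 mm while the push force rose to 9 N. Checking the view before releasing.

```bash
python3 -m pendant '{"linear":[[3,0,0]],"rotation":[[0,0,0]],"claw":[45]}' 80
python3 - <<'E'
from h import *
d,s=where();print(d*1000,s['contact_force']@bedR(BED[2]))
t=read_camera("top");c=read_camera("scene")
o=np.zeros((550,800,3),np.uint8)
o[:550,:400]=cv2.resize(t[95:232,250:350],(400,550),interpolation=cv2.INTER_CUBIC)
o[:400,400:]=cv2.resize(c[160:260,170:270],(400,400),interpolation=cv2.INTER_CUBIC)
cv2.imwrite("pics/o7.png",o)
E
```

```text
time_s: 11.5
tcp_pos: [0.5853, -0.1649, 0.1094]
ee_rot: [-180.0, 25.0, 161.0]
contact_force: [-0.3, -0.6, -2.6]
width: 0.056
[100.06934435  -0.36186516  46.04279635] [-1.19712471 -0.63636474 -2.35023483]
```

View pics/o7.png

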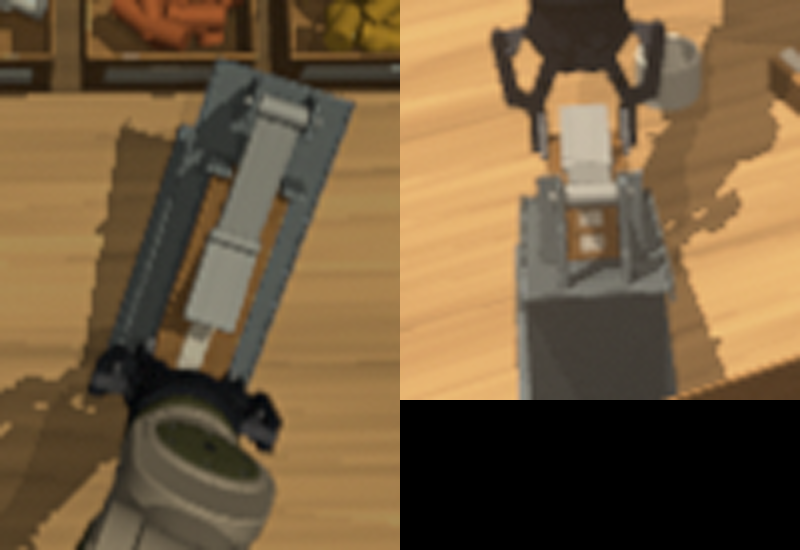

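The carton's nose meets both tabs (top view, near (215,175) and (293,190)) and lies under the arm. Releasing.

```bash
python3 -m pendant '{"linear":[[0,0,0],[0,0,0],[0,0,0],[0,0,0],[0,0,0]],"rotation":[[0,0,0],[0,0,0],[0,0,0],[0,0,0],[0,0,0]],"claw":[62,70,80,85,85]}' 40
python3 -m pendant '{"linear":[[0,0,0],[0,0,0],[0,0,-3],[0,0,-6],[0,0,-10]],"rotation":[[0,0,0],[0,0,0],[0,0,0],[0,0,0],[0,0,0]],"claw":[85,85,85,85,85]}'
python3 -m pendant '{"linear":[[3,0,-15],[8,0,-20],[15,0,-25],[15,0,-25],[15,0,-20]],"rotation":[[0,0,0],[0,0,0],[0,0,0],[0,0,0],[0,0,0]],"claw":[85,85,85,85,85]}'
python3 -m pendant '{"linear":[[20,0,-20],[20,0,-20],[20,0,-20],[0,0,0],[0,0,0]],"rotation":[[0,0,0],[0,0,0],[0,0,0],[0,0,0],[0,0,0]],"claw":[85,85,85,85,85]}'
python3 - <<'E'
from h import *
s=read_state();np.save("s8.npy",s,allow_pickle=True);print(s['tcp_pos'],s['ee_rot'])
w=read_camera("wrist");t=read_camera("top");c=read_camera("scene")
cv2.imwrite("pics/w8.png",cv2.resize(w,None,fx=1.5,fy=1.5,interpolation=cv2.INTER_CUBIC))
cv2.imwrite("pics/r8t.png",t);cv2.imwrite("pics/r8s.png",c)
o=np.zeros((550,800,3),np.uint8)
o[:550,:400]=cv2.resize(t[95:232,250:350],(400,550),interpolation=cv2.INTER_CUBIC)
o[:400,400:]=cv2.resize(c[160:260,170:270],(400,400),interpolation=cv2.INTER_CUBIC)
cv2.imwrite("pics/o8.png",o)
E
```

```text
time_s: 12.02
tcp_pos: [0.587, -0.1656, 0.1112]
ee_rot: [-180.0, 25.3, 161.0]
contact_force: [0.0, -0.5, 0.4]
width: 0.0849
time_s: 12.43
tcp_pos: [0.5776, -0.1622, 0.1269]
ee_rot: [-180.0, 25.0, 161.0]
contact_force: [-0.8, -0.2, -0.2]
width: 0.085
time_s: 12.85
tcp_pos: [0.4873, -0.131, 0.2008]
ee_rot: [-179.9, 25.2, 161.0]
contact_force: [1.1, 0.4, -0.1]
width: 0.085
time_s: 13.27
tcp_pos: [0.4124, -0.1052, 0.2294]
ee_rot: [-179.9, 25.3, 161.0]
contact_force: [0.7, -0.2, 0.6]
width: 0.085
[ 0.41242562 -0.10521621  0.22944004] [-179.92691586   25.34688752  160.97786243]
```

View pics/w8.png

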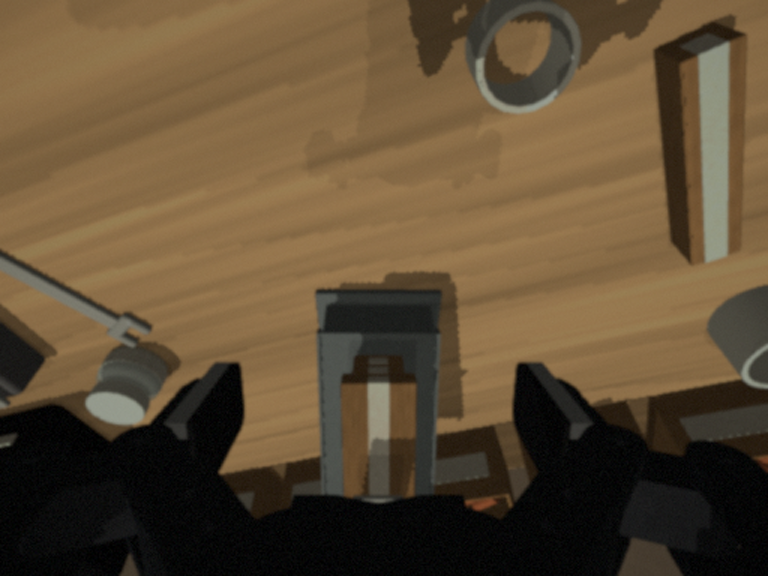

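View pics/o8.png

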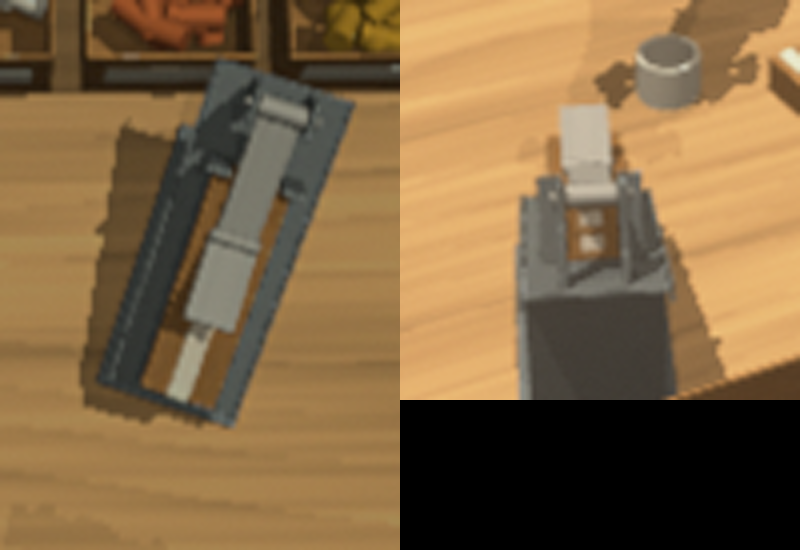

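The carton stayed put: its lower end spans 342–416 at row ~381 in the wrist view, centred on the pile at column 379. Quick numeric check of its position.

```bash
python3 - <<'E'
from h import *
s=read_state();print(s['tcp_pos'])
w=read_camera("wrist");s=read_state();t=read_camera("top")
W=cv2.resize(w,None,fx=3,fy=3,interpolation=cv2.INTER_CUBIC);T=cv2.resize(t,None,fx=5,fy=5,interpolation=cv2.INTER_CUBIC)
def dr(im,n,P,c,k):
    q=proj(n,P,s)*k+(k-1)/2;cv2.polylines(im,[np.round(q*8).astype(int)],True,c,1,cv2.LINE_AA,3)
for im,n,k in((W,"wrist",3),(T,"top",5)):
    dr(im,n,bedpt(BED,[(.015,.029,.054),(.015,-.029,.054),(.185,-.029,.054),(.185,.029,.054)]),(0,0,255),k)
    dr(im,n,bedpt(BED,[(-.005,-.0515,0),(.255,-.0515,0),(.255,.0515,0),(-.005,.0515,0)]),(0,255,0),k)
o=np.zeros((600,800,3),np.uint8);a=W[560:1010,600:920];b=T[500:1100,1290:1720]
o[:450,:320]=a;o[:,340:770]=b
cv2.imwrite("pics/o9.png",o)
E
```

```text
[ 0.4133229  -0.10559212  0.22788327]
```

View pics/o9.png

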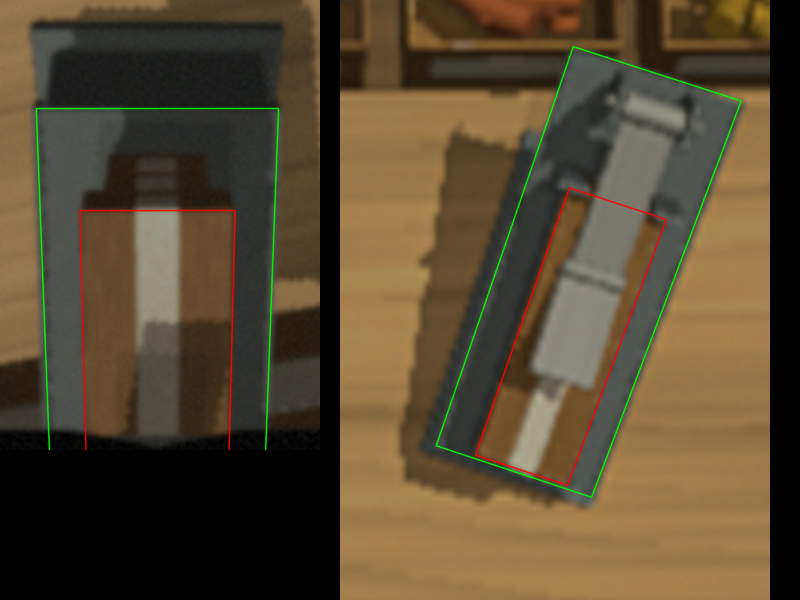

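The overlay of the ideal seat pose matches the carton to within about 1 mm in both views, so I'm handing in.

```bash
python3 -m pendant '{"linear":[[0,0,0],[0,0,0]],"rotation":[[0,0,0],[0,0,0]],"claw":[85,85]}'; python3 -c "
from plant import *
print(ticket.sign_off())"
```

```text
time_s: 13.68
tcp_pos: [0.413, -0.1054, 0.2269]
ee_rot: [-180.0, 25.0, 161.0]
contact_force: [0.4, -0.1, -0.9]
width: 0.0848
the job is handed in; nothing more can be done
None
```

The long flat carton is stowed on the pile under the sprung arm, with its end against the back stop, and the job was handed in at about 13.7 s. I gripped it by its near end and slid it up the pile under the lip. The push force rose to about 9 N with the carton stalled at bed x ≈ 100 mm, which is where it meets the stop. Then I let go and backed off.

- **Carton position:** in my last wrist and top pictures, the outline of the ideal seat matches the carton to about 1–2 mm. It is centred and square on the pile, with the arm resting on it.
- **Gripper:** it is clear of everything, and the force reading is near zero.
- **Other objects:** no bystander looked moved in the final pictures, but I did not measure their positions.
- **Arm angle:** I judged it only from the pictures and did not measure it.
- **Disagreement:** my first holder fit was wrong because of an axis-order error in my code. The corrected fits still differed by about 1° in the holder's direction and 4 mm in position, and the later overlays agreed with the values I used.

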